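# Scrape the cork offcuts off the board into the tray

## Task

Take the scraper block from its stand, set its blade down on the chip-free end of the board, and with the blade pressed lightly on the board wipe all four cork offcuts off the other end into the tray, without leaning hard on the board and without touching the offcuts with the fingers. Then put the scraper back upright in its stand with the blade in the slot. Leave the tray, beaker, jar and marker where they are.

Things in the scene. Friction and masses are not known exactly. Their poses are not given: they have to be found in the camera images.
- scraper: Scraper: grey body 124 (x) x 42 (y) x 24 mm high; on it an orange handle bar 90 x 24 mm, 22 to 62 mm above the origin, gripped across its 24 mm. Origin: centre of the body's underside, z up. Below it a blade with black rubber lip 118 (x) x 16 mm, clamped at a new depth each time: edge 14 to 29 mm below the origin, to be found by touch; the lip yields 1 mm per 4 N. Starts in its stand. 0.25 kg.
- stand: Grey scraper stand, fixed, base 160 x 80 mm; two rails along its x, tops 40 mm up, leave a slot 29 mm wide (its y), 32 mm deep, centred on the origin (centre of the underside, z up). The scraper's grey body rests on the rails, blade in the slot, lengths parallel, its origin 40 mm above this one.
- board: White raised board, fixed, 150 (x) x 240 mm (y), level top 66 mm above the origin. Blue side rims 12 mm above the top leave 134 mm between them (in x); the y ends are open. The +y end hangs 20 mm over the tray's near rim; the 50 mm at the -y end are free of offcuts. Origin: centre of the footprint on the worktop, z up.
- tray: Blue-grey dissection tray 208 mm (its x) x 159 mm (its y) x 46 mm high, standing loose under the board's +y end; inside about 182 x 132 mm, floor 3 mm thick. Origin: centre of its underside.
- chip_0: Brown cork offcut, 46x27 mm, 9 mm thick, lying loose on the board at the start. Origin: middle of its underside, z up.
- chip_1: Brown cork offcut, 42x26 mm, 9 mm thick, lying loose on the board at the start. Origin: middle of its underside, z up.
- chip_2: Brown cork offcut, 44x25 mm, 9 mm thick, lying loose on the board at the start. Origin: middle of its underside, z up.
- chip_3: Brown cork offcut, 40x28 mm, 9 mm thick, lying loose on the board at the start. Origin: middle of its underside, z up.
- beaker: Bystander: small clear beaker 51x57x62 mm, standing. Origin: centre of underside.
- jar: Bystander: specimen jar with yellow lid, 51x51x59 mm, standing. Origin: centre of underside.
- marker: Bystander: black and white marker pen, 18x120x18 mm, lying along its y. Origin: centre of underside.
Mind the look-alikes: they are no part of the job. What is shaped like the chip_0 but purple is not meant.

How it is judged:
On the way, in this order (a step that is already met when the one before it is completed fails the run):
1. the blade is pressed (over 1 N) on the chip-free end of the board, more than 60 mm on the -y side of its middle, all offcuts still on the board (contact force between scraper and board above 1 N and y of scraper in the frame of board below -0.06 m and angle between scraper's own z axis and vertical below 0.35 rad and z of each of chip_0, chip_1, chip_2, chip_3 in the frame of board above 0.055 m), for 0.1 s.
2. the blade is pressed (over 1 N) on the board near the middle of the stroke (contact force between scraper and board above 1 N and y of scraper in the frame of board between -0.01 and 0.05 m), for 0.1 s.
3. the blade, still pressed (over 1 N), has come to the tray end of the board, more than 90 mm past its middle (contact force between scraper and board above 1 N and y of scraper in the frame of board above 0.09 m), for 0.1 s.
At the end, for the whole second after the job is handed in: All four offcuts lie at rest inside the tray (below its rim); the scraper stands at rest in its stand, within 20 mm of the stand's centre, its underside 35 to 45 mm above the stand's foot, upright within 0.1 rad and parallel to the stand within 0.2 rad (x of chip_0 in the frame of tray between -0.095 and 0.095 m and y of chip_0 in the frame of tray between -0.072 and 0.072 m and z of each of chip_0, chip_1, chip_2, chip_3 in the frame of tray below 0.045 m and linear speed of each of chip_0, chip_1, chip_2, chip_3, scraper below 0.02 m/s and x of chip_1 in the frame of tray between -0.095 and 0.095 m and y of chip_1 in the frame of tray between -0.072 and 0.072 m and x of chip_2 in the frame of tray between -0.095 and 0.095 m and y of chip_2 in the frame of tray between -0.072 and 0.072 m and x of chip_3 in the frame of tray between -0.095 and 0.095 m and y of chip_3 in the frame of tray between -0.072 and 0.072 m and horizontal distance between scraper and stand below 0.02 m and z of scraper in the frame of stand between 0.035 and 0.045 m and angle between scraper's own z axis and vertical below 0.1 rad and angle between the x axis of scraper and the x axis of stand, either way round below 0.2 rad); the robot touches nothing.
It fails at once if the scraper is pressed on the board with more than 25 N (contact force between scraper and board above 25 N).
It fails at once if the fingers touch an offcut (contact force between the fingers and chip_0 above 0.5 N or contact force between the fingers and chip_1 above 0.5 N or contact force between the fingers and chip_2 above 0.5 N or contact force between the fingers and chip_3 above 0.5 N).
It fails at once if the tray is moved more than 30 mm (distance of tray from where it was at the start of the episode above 0.03 m).
It fails at once if a bystander is moved more than 30 mm (distance of any of beaker, jar, marker from where it was at the start of the episode above 0.03 m).
It also fails if it takes over 61 s, if anything falls off the work surface, if the arm or the gripper's body presses on something with over 40 N, if the wrist force passes 120 N, or if a joint passes its speed limit or range.

## Robot

A 7-joint arm with a two-finger parallel gripper is mounted at the origin on a cart in front of the work surface, level with it; the furniture and walls round the work are solid. World frame = base frame: x ahead of the robot, y to its left, z up, the work surface at z = 0. Lengths are in m, angles in rad, forces in N, time in s.
With the tool pointing down it reaches from about 0.425 to 0.875 m from the base axis. Payload 4.7 kg.
Tool frame: the origin (TCP) lies on the mounting face of the last link; the fingertips stand 182 mm ahead of it and the grasp point (between the pads) lies 164 mm ahead of it; z points along the fingers, y is the direction in which the jaws open and shut (so a half turn about z gives the same grasp; the last joint's range is limited). The gripper opens to 87 mm and grips with 3 to 60 N. Pads are 19 mm wide; open, the fingers measure 117 mm over their backs; the gripper's body (75 mm by 190 mm) begins 51 mm behind the grasp point.
Start: joints at [1.253, 0.321, -0.07, 1.45, 0.023, 1.371, -0.057], TCP at [0.212, -0.615, 0.405] pointing down, gripper open.
Joint ranges: [-2.86, 2.86], [-0.3, 2.09], [-1.38, 1.24], [0.06, 2.45], [-1.56, 4.7], [0.09, 2.05], [-2.69, 2.69]. Speed limits (rad/s): [2.57, 2.57, 3.14, 3.14, 3.14, 3.14, 3.14].

## Interface

Orientations are given as a rotation vector (axis times angle).
In Python, from cell import r gives the robot as it stands. The module is installed in compiled form; this text tells all that it offers.
- The arm moves only by the shell command python3 -m handwheel 'ROWS' [OPENING]. ROWS is JSON, a list of rows, each a list of 4 numbers: the shift along the world's x, y, z in mm, then the turn about the world's z in degrees. A call has exactly 5 rows; each row is the pose to reach, as a shift and turn from the pose commanded when the call began; what a row does not reach only later rows make up. A row lasts 1/8 s, in which the tool goes at most 62.5 mm and 10.7 degrees, less where a joint would pass 70% of its speed; a pose out of reach is approached as far as the arm can. A call with a gripper value outside its range is refused whole. OPENING is the finger opening in mm, from 0 to 87, set as the call begins (- or left out, the last holds). The fingers move at their own pace and stop on an object; the grip force is fixed at half the most. Time passes only in rows, so rows that repeat a pose let the fingers close, or fill a call up. It gives the time, the measured TCP pose, the force and the opening at its end, in the units of the state.
- r.sense(): the state, without advancing time (a new reading comes with each control period).
- r.get_image(name): name is "side" or "top" or "wrist"; returns (picture, depth): 384x512x3 uint8, red, green, blue; 384x512 float32, m along the optical axis (not along the pixel's ray), 0 where there is no reading.
- r.camera_info(name): a dict with "fx", "fy", "cx", "cy" (pixels), "D" ([k1, k2, p1, p2, k3] as OpenCV has them; the pictures are not rectified), "rvec" (rotation vector, rad) and "tvec" (3), from world to camera coordinates, as OpenCV has them; the wrist camera has in their place "mount" (4x4, takes a point from camera to tool coordinates, whose origin is the TCP and whose axes are the flange's). Camera axes: x right, y down, z forward; pixel columns grow to the right and rows downward; lengths in m; the calibration is good to about 2 mm. A picture is of the moment at which its call begins: read the wrist's pose just before it. camera_info takes no time and is no camera call.
- r.hand_in(): hands the job in, once; it reports no verdict.
The state is a dict: "t": time; "joints": joint angles; "qd": joint speeds; "joint_efforts": joint torques, N m; "position": TCP position; "tool_rot": TCP orientation; "wrist_force": force on the tool from outside, world axes, zero at the start; "torque": the same for the moment, N m; "width": finger opening in m.
Only numpy, scipy, OpenCV 4.12 (cv2) and the standard library are available. Lean on these libraries where they do the work, as an engineer would, in place of code of your own. Each camera call takes 0.05 s, during which the arm holds its last target. There are 200 camera calls.

## Working session

There is one attempt and no reset: what is moved stays moved. The work goes in short steps, Python scripts to look and compute and a shell command to move; the robot and the scene stay as the last step left them, time stands still between calls to the robot, and variables do not carry over. Pictures are saved under pics/ and viewed, about 8 in all and at most 12, crops included, and the job is handed in when it is done.

```bash
mkdir -p pics
cat > h.py <<'E'
import numpy as np, cv2
from cell import r
def cam(n):
    i=r.camera_info(n);K=np.array([[i['fx'],0,i['cx']],[0,i['fy'],i['cy']],[0,0,1]]);D=np.array(i['D'],float)
    if 'mount' in i:
        s=r.sense();T=np.eye(4);T[:3,:3]=cv2.Rodrigues(np.array(s['tool_rot'],float))[0];T[:3,3]=s['position']
        M=T@np.array(i['mount']);return K,D,M[:3,:3],M[:3,3]
    R=cv2.Rodrigues(np.array(i['rvec'],float))[0];return K,D,R.T,-R.T@np.array(i['tvec']).ravel()
def ray(c,px,z):
    K,D,R,t=c
    p=cv2.undistortPoints(np.array(px,float).reshape(-1,1,2),K,D).reshape(-1,2)
    d=np.c_[p,np.ones(len(p))]@R.T
    return t+d*((z-t[2])/d[:,2])[:,None]
def cloud(c,dep):
    v,u=np.mgrid[:384,:512];K,D,R,t=c
    p=cv2.undistortPoints(np.stack([u,v],-1).reshape(-1,1,2).astype(float),K,D).reshape(-1,2)
    return ((np.c_[p,np.ones(len(p))]*dep.reshape(-1,1))@R.T+t).reshape(384,512,3)
E
python3 - <<'E'
from h import *
ims=[]
for n in('side','top'):
    im,d=r.get_image(n);np.savez(n+'0.npz',im=im,d=d);ims.append(im)
    cv2.imwrite(f'pics/{n}0.png',cv2.resize(im[:,:,::-1],(800,600)))
    c=cam(n);print(n,c[3],c[2][:,2],(d>0).mean())
print(r.sense())
E
```

```text
side [0.19348378 0.89828878 0.71165021] [ 0.35167191 -0.74081666 -0.57229148] 0.9729156494140625
top [0.28247477 0.05988598 1.53757239] [ 0.21789506 -0.00469614 -0.97596091] 0.9961395263671875
{'t': 0.1, 'joints': array([ 1.25310062,  0.32172923, -0.07009441,  1.45153456,  0.0225961 ,
        1.37076196, -0.056919  ]), 'qd': array([ 1.56467007e-03, -4.78133573e-04,  1.04395437e-04, -2.88222503e-03,
        7.95448253e-04,  1.09190201e-04, -5.92149306e-05]), 'joint_efforts': array([-4.35092206e-04, -4.92570484e+01, -4.05900478e-01, -3.13396990e+01,
       -6.41144486e-02,  3.95803247e-02,  8.84854080e-05]), 'position': array([ 0.21165176, -0.61439205,  0.4037927 ]), 'tool_rot': array([-3.09687012e+00, -5.18556713e-01,  5.55772846e-04]), 'wrist_force': array([-0.75793242,  0.81932203, -0.44895411]), 'torque': array([-0.01180331, -0.01631422,  0.00226929]), 'width': 0.08744915040443739}
```

View pics/top0.png

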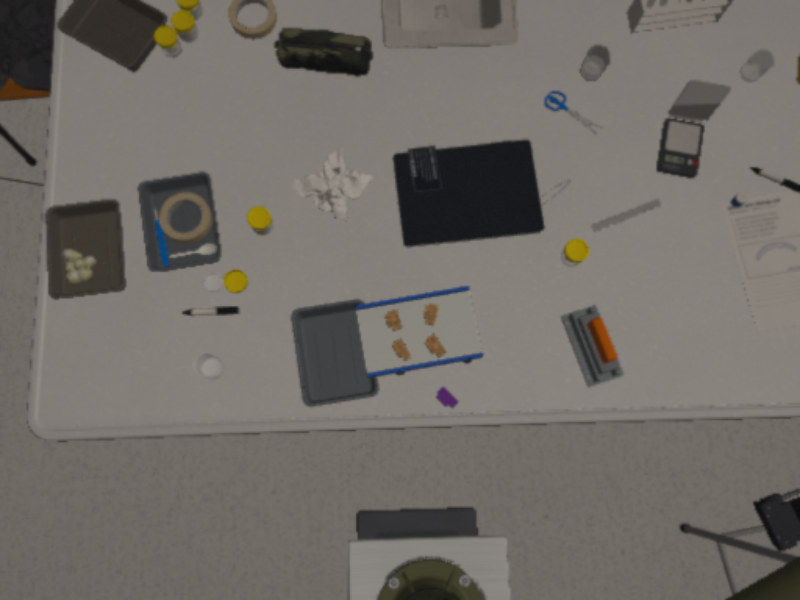

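View pics/side0.png

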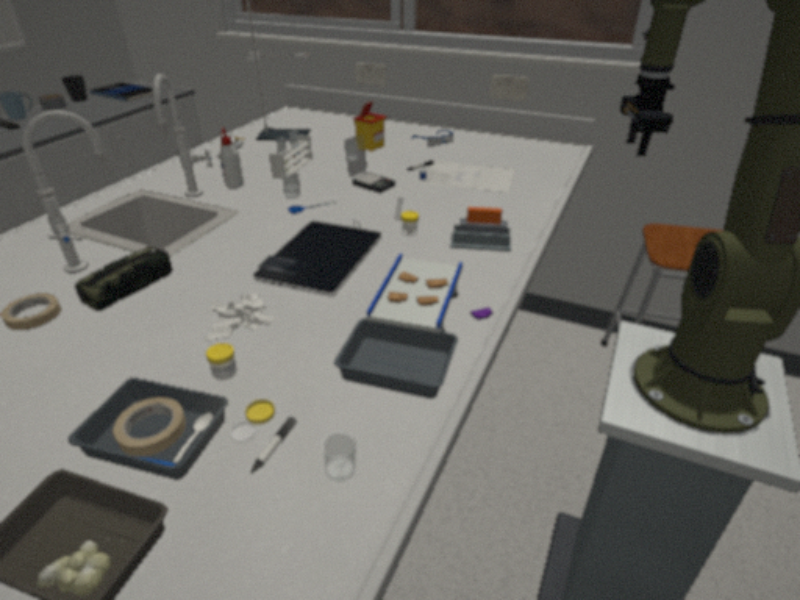

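Top view (800x600 pixels): the scraper is in its stand at (600,343), the board with four brown chips at (420,330), and the tray at (335,352). The look-alikes are the purple piece at (447,398), which I'm ignoring, and the orange chair at (20,90), which is off the table. The only scraper is the orange bar at (602,340).

```bash
cat > m.py <<'E'
from h import *
def rect(P):
    (c,wh,a)=cv2.minAreaRect((P[:,:2]*1000).astype(np.float32)); return np.round(c,1),np.round(wh,1),round(a,1)
for n in('top','side'):
    z=np.load(n+'0.npz');im,d=z['im'],z['d'];c=cam(n);X=cloud(c,d)
    hsv=cv2.cvtColor(im,cv2.COLOR_RGB2HSV);H,S,V=cv2.split(hsv)
    ins=(X[...,2]>-.05)&(abs(X[...,0]-.55)<.25)&(abs(X[...,1])<.45)
    o=ins&(H<14)&(S>190)&(V>120)&(X[...,1]<-.1)
    v,u=np.nonzero(o);P=X[o];t=P[:,2]>np.percentile(P[:,2],90)-.008
    print(n,'orange',o.sum(),'ztop',np.percentile(P[:,2],[10,50,90]),rect(ray(c,np.c_[u,v][t],.102)))
    b=ins&(H>105)&(H<125)&(S>150);k,L,st,_=cv2.connectedComponentsWithStats(b.astype(np.uint8))
    for i in range(1,k):
        if st[i,4]>60:
            v,u=np.nonzero(L==i);print(' rim',st[i],np.median(X[L==i][:,2]),rect(ray(c,np.c_[u,v],.078)))
    ch=ins&(H<16)&(S>70)&(abs(X[...,1])<.2)&(X[...,1]>-.15);k,L,st,_=cv2.connectedComponentsWithStats(ch.astype(np.uint8))
    for i in range(1,k):
        if st[i,4]>20:
            v,u=np.nonzero(L==i);print(' chip',st[i],np.median(X[L==i][:,2]),rect(ray(c,np.c_[u,v],.075)))
    g=(X[...,2]>.03)&(X[...,2]<.05)&(X[...,0]>.3)&(X[...,0]<.75)&(abs(X[...,1]-.15)<.14)
    print(' tray rim', rect(X[g]))
    g=(X[...,2]>.012)&(X[...,2]<.12)&(X[...,0]>.35)&(X[...,0]<.7)&(X[...,1]>-.42)&(X[...,1]<-.22)
    print(' stand+scr', rect(X[g]))
    g=(X[...,2]>.055)&(X[...,2]<.07)&(X[...,0]>.35)&(X[...,0]<.7)&(X[...,1]>-.42)&(X[...,1]<-.22)
    print(' body', rect(X[g]))
a=np.load('top0.npz')['im'];s=np.load('side0.npz')['im']
cv2.imwrite('pics/crop1.png',np.hstack([cv2.resize(a[180:260,340:420,::-1],(400,400)),cv2.resize(s[120:170,280:330,::-1],(400,400))]))
E
python3 m.py
```

```text
top orange 113 ztop [0.09872319 0.10218186 0.10628442] (array([ 528.1, -366.1]), array([84.1, 15.7]), 17.6)
 rim [227 184  73  14 124] 0.07865770233608271 (array([631.1,  14.3]), array([  7. , 235.3]), 7.8)
 rim [235 232  43   9  76] 0.0791689576199005 (array([483.5,  42.2]), array([  5.7, 134.7]), 8.5)
 chip [271 195   8  13  48] 0.07647278296916205 (array([595.3, -20.9]), array([22.4, 39.5]), 87.4)
 chip [247 199   6  10  22] 0.0753727887189628 (array([588.8,  61.4]), array([30.2, 14. ]), 11.9)
 chip [272 215  13  13  57] 0.07576211500493324 (array([528.7, -28.8]), array([44.2, 24.9]), 30.9)
 chip [251 220  12   8  34] 0.07479055896348374 (array([522.4,  39.4]), array([34.3, 21.3]), 28.6)
 tray rim (array([529.3, 177.9]), array([209.1, 157.4]), 8.0)
 stand+scr (array([ 534.2, -361.8]), array([106.9, 318.6]), 86.9)
 body (array([ 529.6, -366.1]), array([122.5,  48.4]), 17.0)
side orange 9 ztop [0.09882218 0.09925858 0.10071968] (array([ 521.8, -353.6]), array([71.3,  4.3]), 14.8)
 chip [268 190  10   5  21] 0.07495593461280237 (array([521.2,  46.1]), array([28.5, 22.4]), 24.2)
 tray rim (array([530.3, 154.7]), array([207.7, 208.1]), 7.4)
 stand+scr (array([ 527.1, -356.4]), array([149.6,  69.9]), 15.8)
 body (array([ 526.7, -360.9]), array([118.6,  48.7]), 18.6)
```

View pics/crop1.png

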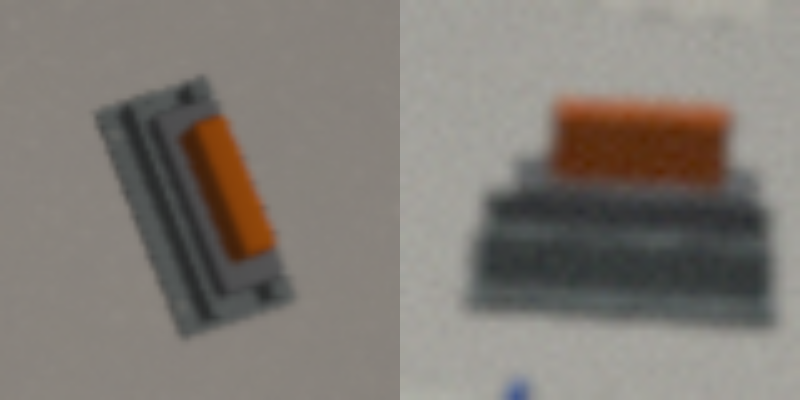

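The crop confirms it: a grey stand with two rails and a slot, and the orange-handled scraper on top, with its long axis at about 17.5°. The board is centred near (561,4) at 8°, and the tray at (529,178). I'm moving above the handle now.

```bash
python3 -m handwheel '[[40,32,-10,0],[87,69,-20,-1],[134,106,-30,-1],[181,143,-40,-1],[228,180,-50,-1]]' 87; python3 -m handwheel '[[40,32,-10,0],[75,60,-20,0],[88,70,-30,0],[88,70,-30,0],[88,70,-30,0]]'
cat > w.py <<'E'
from h import *
import sys
s=r.sense();c=cam('wrist');im,d=r.get_image('wrist');X=cloud(c,d);np.savez('w.npz',im=im,d=d,X=X)
cv2.imwrite(f'pics/{sys.argv[1]}.png',im[:,:,::-1])
H,S,V=cv2.split(cv2.cvtColor(im,cv2.COLOR_RGB2HSV))
o=(H<14)&(S>170)&(V>70)&(d>0)&(X[...,2]>.09)&(X[...,2]<.12)
P=X[o]
print('handle top',o.sum(),np.median(P[:,2]),cv2.minAreaRect((P[:,:2]*1000).astype(np.float32)))
R=cv2.Rodrigues(np.array(s['tool_rot']))[0];g=np.array(s['position'])+.164*R[:,2]
print('t',s['t'],'grasp pt',g*1000,'tool x deg',np.degrees(np.arctan2(R[1,0],R[0,0])),'toolz',R[:,2],s['wrist_force'])
E
python3 w.py w1
```

```text
t: 0.72
position: [0.4408, -0.4332, 0.3541]
tool_rot: [-3.103, -0.491, 0.001]
wrist_force: [-0.3, -0.1, -0.3]
width: 0.0869
t: 1.35
position: [0.5261, -0.3667, 0.3249]
tool_rot: [3.102, 0.487, -0.002]
wrist_force: [-0.5, -0.5, 0.9]
width: 0.0872
handle top 3026 0.10168234607899425 ((534.6417846679688, -363.676025390625), (77.30677032470703, 22.696443557739258), 16.99673080444336)
t 1.35 grasp pt [ 525.94819873 -366.9149815   160.86262122] tool x deg 17.833429995021795 toolz [-0.00116446 -0.00136555 -0.99999839] [-0.50108214 -0.48260431  0.88821327]
```

View pics/w1.png

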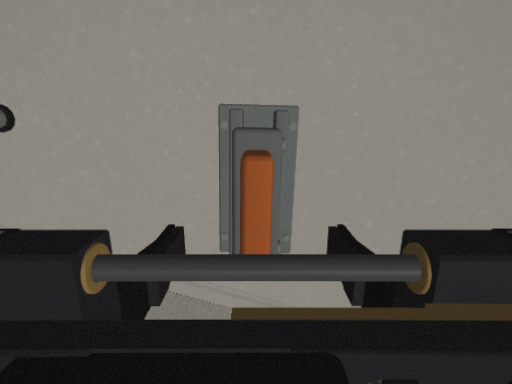

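Wrist view: the handle is centred between the fingers at (257,200) and aligned. Its near end is hidden, so I put its centre at (528.5,-365.5). Next: descend, grip and lift.

```bash
python3 -m handwheel '[[2,1,-30,-1],[2,1,-60,-1],[2,1,-75,-1],[2,1,-75,-1],[2,1,-75,-1]]' && python3 -m handwheel '[[0,0,0,0],[0,0,0,0],[0,0,0,0],[0,0,0,0],[0,0,0,0]]' 5; python3 -m handwheel '[[0,0,0,0],[0,0,0,0],[0,0,0,0],[0,0,0,0],[0,0,0,0]]'; python3 -c "
from h import *
print(r.sense())"
```

```text
t: 2.02
position: [0.5299, -0.3643, 0.2512]
tool_rot: [3.106, 0.463, 0.002]
wrist_force: [0.9, -0.7, -0.5]
width: 0.087
t: 2.65
position: [0.5297, -0.3635, 0.2498]
tool_rot: [3.107, 0.465, -0.0]
wrist_force: [-0.0, 0.3, -0.4]
width: 0.045
t: 3.28
position: [0.5297, -0.3637, 0.2498]
tool_rot: [3.107, 0.465, 0.0]
wrist_force: [-0.0, -0.5, 0.2]
width: 0.0237
{'t': 3.275, 'joints': array([ 0.76977188,  0.43181466, -0.26423695,  1.63531097,  0.12378008,
        1.09058918, -0.80245983]), 'qd': array([ 0.00054411,  0.00184721,  0.00074241, -0.0003115 , -0.00013433,
        0.00018177,  0.00150471]), 'joint_efforts': array([-3.31969215e-01, -5.10535312e+01, -3.44752014e+00, -2.77843702e+01,
       -2.36655604e-01,  2.64423704e-01, -4.59784715e-04]), 'position': array([ 0.52973619, -0.36367208,  0.2498146 ]), 'tool_rot': array([3.10670241e+00, 4.64604154e-01, 1.77352625e-04]), 'wrist_force': array([-0.01157894, -0.549555  ,  0.23048827]), 'torque': array([-0.16953217, -0.16998847, -0.01519971]), 'width': 0.02367481810051293}
```

Gripped: the 24 mm width matches the handle. I lift straight out of the slot, then carry it to the chip-free end, turning −9°.

```bash
python3 -m handwheel '[[0,0,25,0],[0,0,55,0],[0,0,85,0],[0,0,100,0],[0,0,100,0]]' ; python3 -m handwheel '[[8,50,0,-2],[17,105,0,-4],[26,160,0,-6],[35,215,0,-8],[42,255,0,-9]]'; python3 -m handwheel '[[3,16,0,0],[3,16,0,0],[3,16,0,0],[3,16,0,0],[3,16,0,0]]'
python3 w.py w2
python3 - <<'E'
from h import *
z=np.load('w.npz');im,X=z['im'],z['X'];H,S,V=cv2.split(cv2.cvtColor(im,cv2.COLOR_RGB2HSV))
b=(H>105)&(H<125)&(S>130)&(abs(X[...,2]-.078)<.006)
k,L,st,_=cv2.connectedComponentsWithStats(b.astype(np.uint8))
for i in range(1,k):
    if st[i,4]>80:
        P=X[L==i][:,:2]*1000;print(st[i],np.median(X[L==i][:,2]),cv2.minAreaRect(P.astype(np.float32)))
E
```

```text
t: 3.9
position: [0.5299, -0.3635, 0.3504]
tool_rot: [3.106, 0.465, 0.001]
wrist_force: [-0.4, 0.2, -3.7]
width: 0.0238
t: 4.53
position: [0.5713, -0.1053, 0.3479]
tool_rot: [-3.132, -0.223, 0.004]
wrist_force: [1.0, -0.4, -1.8]
width: 0.0234
t: 5.15
position: [0.5746, -0.0939, 0.3497]
tool_rot: [3.134, 0.216, -0.0]
wrist_force: [-0.6, -0.7, -3.1]
width: 0.0234
handle top 0 nan ((0.0, 0.0), (0.0, 0.0), 0.0)
t 5.15 grasp pt [574.52934131 -93.91598091 185.72133015] tool x deg 7.894558913816075 toolz [-1.72569234e-04 -3.39972721e-04 -9.99999927e-01] [-0.59580954 -0.69672486 -3.08902174]
[   0  115  281   10 2508] 0.07790115145497431 ((631.2568969726562, 13.196708679199219), (7.361109733581543, 236.25283813476562), 8.391606330871582)
  return _methods._mean(a, axis=axis, dtype=dtype,
  ret = ret.dtype.type(ret / rcount)
```

View pics/w2.png

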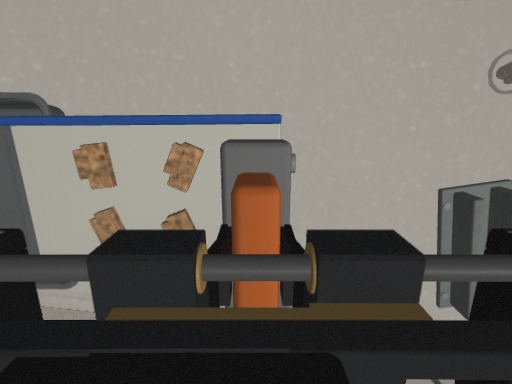

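Wrist view: the rim at (140,120) agrees with the first estimate, at about 8.2°. The blade is over the chip-free end (255,200), the nearest chips are at (185,165), and the board centre refines to (561,3.6). I lower to just above the shallowest possible contact height and check the scraper's offset along x.

```bash
python3 - <<'E'
from h import *
z=np.load('w.npz');X=z['X'];v,u=np.mgrid[:384,:512]
b=(abs(X[...,2]-.163)<.008)&(u>215)&(u<297)&(v>130)&(v<230)
P=X[b][:,:2]*1000-[574.5,-93.9];a=np.radians(7.9);ex=P@[np.cos(a),np.sin(a)];ey=P@[-np.sin(a),np.cos(a)]
print(b.sum(),np.percentile(ex,[99,99.8]),np.percentile(ey,[1,99]),np.median(X[b][:,2]))
E
python3 -m handwheel '[[0,0,-15,0.3],[0,0,-28,0.3],[0,0,-36,0.3],[0,0,-40,0.3],[0,0,-40,0.3]]'; python3 -m handwheel '[[0,0,0,0],[0,0,0,0],[0,0,0,0],[0,0,0,0],[0,0,0,0]]'
```

```text
3542 [59.78048914 59.86348987] [-21.67742861  21.68821787] 0.1636554058196567
t: 5.82
position: [0.5747, -0.0925, 0.3095]
tool_rot: [-3.133, -0.228, 0.001]
wrist_force: [-0.1, -0.5, -2.7]
width: 0.024
t: 6.45
position: [0.5747, -0.0926, 0.3098]
tool_rot: [3.133, 0.228, -0.0]
wrist_force: [0.0, 0.2, -2.5]
width: 0.0234
```

```bash
python3 -m handwheel '[[1,0,-1,0],[2,0,-2,0],[2,0,-3,0],[2,0,-4,0],[2,0,-4,0]]'; python3 -m handwheel '[[0,0,-1,0],[0,0,-2,0],[0,0,-2,0],[0,0,-2,0],[0,0,-2,0]]'; python3 -m handwheel '[[0,0,-1,0],[0,0,-2,0],[0,0,-2,0],[0,0,-2,0],[0,0,-2,0]]'
```

```text
t: 7.08
position: [0.5767, -0.0926, 0.3056]
tool_rot: [3.133, 0.228, -0.0]
wrist_force: [1.1, 0.0, -2.7]
width: 0.0234
t: 7.7
position: [0.5767, -0.0926, 0.3038]
tool_rot: [3.133, 0.228, 0.0]
wrist_force: [-0.3, 0.2, -2.8]
width: 0.0235
t: 8.32
position: [0.5768, -0.0925, 0.3022]
tool_rot: [3.133, 0.228, 0.001]
wrist_force: [-1.3, 0.6, 3.6]
width: 0.0235
```

Contact at about 6 N, roughly 1.5 mm of lip compression. Now I stroke slowly along board +y.

```bash
python3 -m handwheel '[[0,2,-0.5,0],[-0.8,6,-0.5,0],[-1.7,12,-0.5,0],[-2.6,18,-0.5,0],[-3.5,24,-0.5,0]]'; python3 -c "
from h import *
print(r.sense()['torque'])"
```

```text
t: 8.95
position: [0.5734, -0.0682, 0.3016]
tool_rot: [3.133, 0.228, 0.002]
wrist_force: [0.7, -3.6, 6.0]
width: 0.0241
[-1.13139024 -0.22370627  0.00885493]
```

```bash
python3 -m handwheel '[[-0.9,6,0,0],[-1.7,12,0,0],[-2.6,18,0,0],[-3.5,24,0,0],[-4.3,30,0,0]]'; python3 -m handwheel '[[-0.9,6,0,0],[-1.7,12,0,0],[-2.6,18,0,0],[-3.5,24,0,0],[-4.3,30,0,0]]'
```

```text
t: 9.57
position: [0.569, -0.0383, 0.3016]
tool_rot: [3.133, 0.228, 0.001]
wrist_force: [0.5, -3.6, 5.5]
width: 0.0238
t: 10.2
position: [0.5646, -0.0084, 0.3016]
tool_rot: [3.132, 0.228, 0.0]
wrist_force: [1.0, -5.4, 6.3]
width: 0.0237
```

```bash
python3 -m handwheel '[[-0.9,6,0,0],[-1.7,12,0,0],[-2.6,18,0,0],[-3.5,24,0,0],[-4.3,30,0,0]]'; python3 w.py w3
```

```text
t: 10.82
position: [0.5602, 0.0215, 0.3015]
tool_rot: [3.132, 0.228, 0.0]
wrist_force: [0.5, -4.4, 7.2]
width: 0.0238
handle top 0 nan ((0.0, 0.0), (0.0, 0.0), 0.0)
t 10.825 grasp pt [560.24895553  21.34661784 137.50124674] tool x deg 8.311553976468186 toolz [ 9.50182402e-05 -1.04588042e-03 -9.99999449e-01] [ 0.47458106 -4.44862552  7.24213853]
  return _methods._mean(a, axis=axis, dtype=dtype,
  ret = ret.dtype.type(ret / rcount)
```

View pics/w3.png

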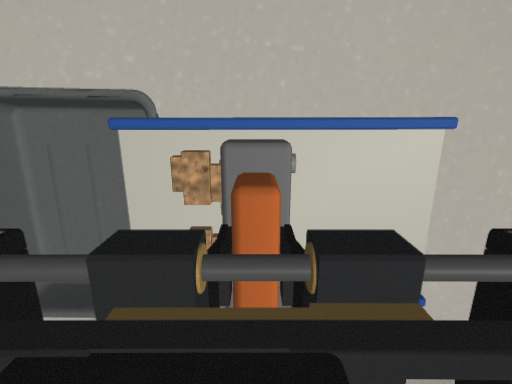

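The blade is mid-board, clear of the rims, and the chips are gathering ahead of it at (195,180). I continue the stroke.

```bash
python3 -m handwheel '[[-0.9,6,0,0],[-1.7,12,0,0],[-2.6,18,0,0],[-3.5,24,0,0],[-4.3,30,0,0]]'; python3 -m handwheel '[[-0.9,6,0,0],[-1.7,12,0,0],[-2.6,18,0,0],[-3.5,24,0,0],[-4.3,30,0,0]]'
```

```text
t: 11.5
position: [0.5559, 0.0515, 0.3015]
tool_rot: [3.132, 0.228, -0.0]
wrist_force: [0.1, -5.0, 5.6]
width: 0.0239
t: 12.12
position: [0.5515, 0.0814, 0.3014]
tool_rot: [3.132, 0.228, -0.001]
wrist_force: [0.8, -4.9, 5.3]
width: 0.0239
```

```bash
python3 -m handwheel '[[-0.9,6,0,0],[-1.7,12,0,0],[-2.6,18,0,0],[-3.5,24,0,0],[-3.5,24,0,0]]'; python3 -m handwheel '[[-0.4,3,0,0],[-0.9,6,0,0],[-1.3,9,0,0],[-1.3,9,0,0],[-1.3,9,0,0]]'; python3 w.py w4 2>/dev/null
```

```text
t: 12.75
position: [0.5478, 0.1064, 0.3015]
tool_rot: [-3.133, -0.229, 0.001]
wrist_force: [0.5, -2.2, 6.2]
width: 0.0238
t: 13.38
position: [0.5466, 0.1148, 0.3014]
tool_rot: [3.133, 0.228, -0.001]
wrist_force: [0.1, -4.6, 5.8]
width: 0.024
handle top 0 nan ((0.0, 0.0), (0.0, 0.0), 0.0)
t 13.375 grasp pt [546.46316007 114.75913832 137.42471769] tool x deg 8.334152769733231 toolz [-6.30167163e-04 -3.90173133e-04 -9.99999725e-01] [ 0.11211939 -4.64679333  5.81638399]
```

View pics/w4.png

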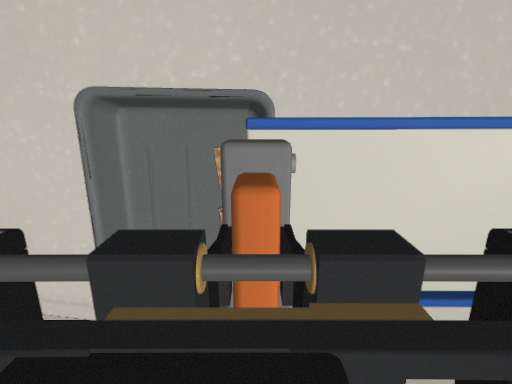

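At y ≈ +112, still pressed at about 8 N; the chips peek out just ahead of the body at (218,165). I push past the edge so nothing stays hanging, then lift.

```bash
python3 -m handwheel '[[-0.9,6,0,0],[-1.7,12,0,0],[-2.6,18,0,0],[-3.3,23,0,0],[-3.3,23,0,0]]'; python3 -m handwheel '[[0,0,10,0],[0,0,30,0],[0,0,50,0],[2,-10,60,0],[5,-35,60,0]]'; python3 -m handwheel '[[8,-58,0,1],[16,-116,0,3],[16,-116,0,3],[16,-116,0,3],[16,-116,0,3]]';python3 w.py w5 2>/dev/null
python3 - <<'E'
from h import *
im,d=r.get_image('top');np.savez('top1.npz',im=im,d=d)
im2,_=r.get_image('side')
cv2.imwrite('pics/top1.png',np.hstack([cv2.resize(im[170:270,170:320,::-1],(400,267)),cv2.resize(im2[150:260,190:310,::-1],(291,267))]))
c=cam('top');X=cloud(c,d);H,S,V=cv2.split(cv2.cvtColor(im,cv2.COLOR_RGB2HSV))
m=(H<16)&(S>60)&(abs(X[...,1]-.12)<.18)&(abs(X[...,0]-.54)<.13)
k,L,st,_=cv2.connectedComponentsWithStats(m.astype(np.uint8))
for i in range(1,k):
    if st[i,4]>10:
        p=np.median(X[L==i],axis=0)*1000;print(st[i],p)
E
```

```text
t: 14.05
position: [0.5425, 0.1389, 0.3001]
tool_rot: [-3.132, -0.231, 0.005]
wrist_force: [-0.4, -0.3, -1.9]
width: 0.0238
t: 14.68
position: [0.5488, 0.1029, 0.3625]
tool_rot: [-3.133, -0.231, -0.003]
wrist_force: [-0.3, -0.5, -3.3]
width: 0.0238
t: 15.3
position: [0.5644, -0.0123, 0.3613]
tool_rot: [-3.125, -0.313, 0.0]
wrist_force: [-0.1, -0.1, -1.9]
width: 0.0237
handle top 0 nan ((0.0, 0.0), (0.0, 0.0), 0.0)
t 15.3 grasp pt [564.39295565 -12.17376931 197.27452803] tool x deg 11.427985498836852 toolz [-2.67132149e-04  4.78422914e-04 -9.99999850e-01] [-0.07719639 -0.12746913 -1.91631656]
[220 208  11  14  76] [568.13300047 140.51948905  19.48855948]
[223 225  11  15  75] [511.36808955 132.95516854  18.91381543]
```

View pics/top1.png

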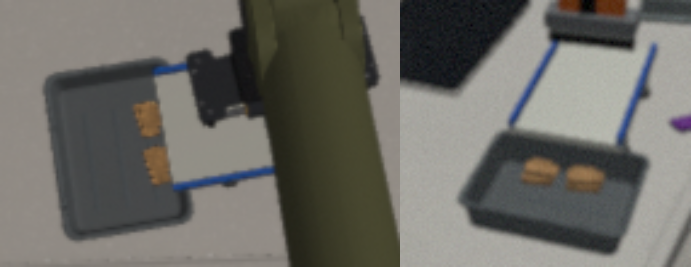

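Two stacked pairs lie in the tray at (147,118) and (155,165) in the crop, tops about 19 mm up, and the board is bare. Now back to the recorded stand pose: TCP (529.7,-363.7), 17.0°.

```bash
python3 -m handwheel '[[-5,-50,-5,1],[-10,-105,-15,2],[-16,-160,-25,3.5],[-21,-215,-35,4.5],[-26,-265,-40,5.6]]'; python3 -m handwheel '[[-4,-45,-5,0],[-8,-80,-10,0],[-8.7,-86.5,-20,0],[-8.7,-86.5,-20,0],[-8.7,-86.5,-20,0]]'; python3 w.py w6 2>/dev/null
```

```text
t: 16.08
position: [0.5383, -0.2799, 0.3207]
tool_rot: [-3.107, -0.464, 0.001]
wrist_force: [0.5, -0.1, -1.8]
width: 0.0234
t: 16.7
position: [0.5309, -0.3629, 0.3014]
tool_rot: [-3.106, -0.466, -0.001]
wrist_force: [0.7, 0.5, -1.8]
width: 0.0237
handle top 0 nan ((0.0, 0.0), (0.0, 0.0), 0.0)
t 16.7 grasp pt [ 530.99649991 -362.72324353  137.4395289 ] tool x deg 17.082308908583663 toolz [ 4.42708826e-04  1.07792155e-03 -9.99999321e-01] [ 0.74036879  0.54243272 -1.83047171]
```

View pics/w6.png

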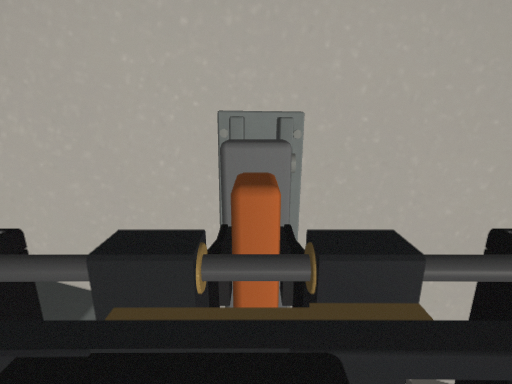

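Wrist view: the scraper at (257,200) is centred over the stand and parallel to it. The slot between the rails at (237,125) and (286,125) lies under it. I shift −1 mm in x and y and lower.

```bash
python3 -m handwheel '[[-1,-1,-10,0],[-1,-1,-20,0],[-1,-1,-30,0],[-1,-1,-38,0],[-1,-1,-44,0]]'; python3 -m handwheel '[[0,0,-2,0],[0,0,-4,0],[0,0,-6,0],[0,0,-7,0],[0,0,-7,0]]'
```

```text
t: 17.38
position: [0.5288, -0.366, 0.2564]
tool_rot: [-3.107, -0.462, 0.001]
wrist_force: [-0.2, 0.3, -1.7]
width: 0.0238
t: 18.0
position: [0.5289, -0.3661, 0.2503]
tool_rot: [3.107, 0.462, -0.0]
wrist_force: [0.2, 0.4, -1.3]
width: 0.0238
```

```bash
python3 -m handwheel '[[0,0,-0.5,0],[0,0,-1,0],[0,0,-1,0],[0,0,-1,0],[0,0,-1,0]]'; python3 -m handwheel '[[0,0,0,0],[0,0,0,0],[0,0,0,0],[0,0,0,0],[0,0,0,0]]' 60;  python3 -m handwheel '[[0,0,0,0],[0,0,20,0],[0,0,50,0],[0,0,90,0],[0,0,130,0]]'; python3 -m handwheel '[[-8,0,0,0],[-40,0,0,0],[-40,0,0,0],[-40,0,0,0],[-40,0,0,0]]'; python3 w.py w7 2>/dev/null
python3 - <<'E'
from h import *
from m import rect
E
python3 - <<'E'
from h import *
X=np.load('w.npz')['X'];q=lambda P:cv2.minAreaRect((P[:,:2]*1000).astype(np.float32))
near=(abs(X[...,0]-.53)<.13)&(abs(X[...,1]+.364)<.1)
for n,lo,hi in(('base',.003,.03),('rails',.035,.045),('body',.058,.068)):
    g=near&(X[...,2]>lo)&(X[...,2]<hi);print(n,g.sum(),np.median(X[g][:,2]),q(X[g]))
E
```

```text
t: 18.62
position: [0.529, -0.3661, 0.2498]
tool_rot: [3.107, 0.462, 0.0]
wrist_force: [-0.8, 0.1, 3.2]
width: 0.0235
t: 19.25
position: [0.5289, -0.3661, 0.2492]
tool_rot: [3.107, 0.462, -0.0]
wrist_force: [0.2, -0.4, 0.1]
width: 0.0584
t: 19.88
position: [0.5289, -0.366, 0.3822]
tool_rot: [3.106, 0.462, 0.002]
wrist_force: [0.8, -1.0, 0.4]
width: 0.0598
t: 20.5
position: [0.4896, -0.3657, 0.3792]
tool_rot: [-3.107, -0.463, -0.001]
wrist_force: [-0.7, 0.4, 1.1]
width: 0.0603
handle top 2391 0.1016814676985558 ((527.3303833007812, -366.1110534667969), (86.57931518554688, 22.222131729125977), 17.01510238647461)
t 20.5 grasp pt [ 489.67607529 -365.60503759  215.19262551] tool x deg 16.96756966282591 toolz [ 3.30743831e-04  3.27938518e-04 -9.99999892e-01] [-0.68306149  0.38225691  1.08273011]
top orange 113 ztop [0.09872319 0.10218186 0.10628442] (array([ 528.1, -366.1]), array([84.1, 15.7]), 17.6)
 rim [227 184  73  14 124] 0.07865770233608271 (array([631.1,  14.3]), array([  7. , 235.3]), 7.8)
 rim [235 232  43   9  76] 0.0791689576199005 (array([483.5,  42.2]), array([  5.7, 134.7]),
[... 686 characters left out ...]
3]), 14.8)
 chip [268 190  10   5  21] 0.07495593461280237 (array([521.2,  46.1]), array([28.5, 22.4]), 24.2)
 tray rim (array([530.3, 154.7]), array([207.7, 208.1]), 7.4)
 stand+scr (array([ 527.1, -356.4]), array([149.6,  69.9]), 15.8)
 body (array([ 526.7, -360.9]), array([118.6,  48.7]), 18.6)
base 2912 0.007992686039712704 ((542.1123657226562, -362.05316162109375), (183.08995056152344, 79.97517395019531), 16.475236892700195)
rails 1139 0.039814941795120296 ((530.6340942382812, -365.9725341796875), (149.87078857421875, 52.106021881103516), 16.336618423461914)
body 2301 0.06365241747172545 ((527.5869140625, -366.70806884765625), (122.00852966308594, 43.92112350463867), 16.432941436767578)
```

View pics/w7.png

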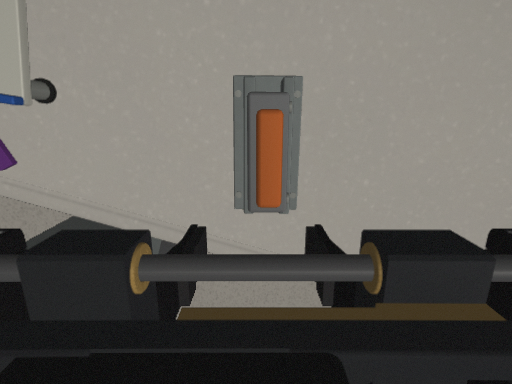

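The scraper is seated: handle top at 101.7 mm (102 expected), body about 3 mm from the rails' centre, parallel within 1°, gripper clear. Handing in.

```bash
python3 -c "
from h import *
print(r.hand_in(), r.sense()['t'])"
```

```text
the job is handed in; nothing more can be done
the job is handed in; nothing more can be done
```

The job is handed in after about 20.5 s on the robot's clock. All four offcuts are in the tray and the scraper is back in its stand; the hand-in gives no verdict, so this rests on my own checks.

- **Wipe:** I set the blade down on the chip-free end, found the edge by touch about 28 mm below the origin, and wiped to past the tray end. The readings showed about 6–10 N on the board, well under the 25 N limit. The fingers stayed above the offcuts throughout.
- **Offcuts:** the top and side pictures show two stacked pairs in the tray, tops about 19 mm up and well inside the rim, and a bare board. Only the top piece of each pair is clearly visible; I take it as two and two from the stack height.
- **Scraper:** the last wrist picture puts the handle top at 101.7 mm against the 102 mm expected. The body is about 3 mm from the rails' centre and within 1° of parallel, and the gripper is clear.
- **Disagreement:** on return the tool sat about 2 mm off its recorded grasp position in y, which the slot easily takes.
- **Not measured:** I did not re-measure the tray or the bystanders. The tool was never close to the bystanders, and the tray looks unmoved in the pictures.

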